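# Mist a finished flower trug and hold it up to drip off

## Task

The flower trug standing on its drip tray is finished: with the trug still standing there, give the flowers a puff of finishing mist by pressing the green nozzle cap of the fixed spray can fully down and letting it spring back up. Then take the trug by its handle, lift it upright, without tipping it, until its underside is about 10 cm above its tray, and keep it there over the tray, steady and level, so that it can drip off; finish while still holding it up, do not put it down or let go. Leave the bud vase, ribbon spool, cactus pot and secateurs where they are.

Things in the scene. Friction and masses are not known exactly. Their poses are not given: they have to be found in the camera images.
- cap_top (a point): centre of the top face of the can's nozzle cap: a green round cap, 33 mm across and 21 mm high, on top of a white and green spray can (55 mm across). The can stands upright in a black steel holder screwed to the bench and cannot move. With the cap up, this point is 205 mm above the bench. Its z axis points up; the nozzle looks along its -y axis, towards the trug
- nozzle_cap (a joint): travel of the nozzle cap straight down, in m: 0 = up at rest, 0.005 = fully down. A spring pushes it back up: about 1.5 N starts it moving and 5 N holds it fully down. It counts as pressed beyond 0.0035
- mist_can: the spray can and its holder, fixed to the bench: origin on the bench under the can's axis, z up. Holder foot 100 x 100 mm, can 55 mm across, 177 mm high without the cap
- trug_handle (a point): middle of the trug's handle, a pale wooden round bar 20 mm in diameter that lies along this point's x axis, with its centre 195 mm above the trug's underside. It is free for 90 mm to either side of this point, up to two upright slats 34 mm wide (along y) that end 20 mm above the bar's centre. The flowers stay at least 45 mm below the bar's centre. z is up through the trug. The trug balances when held here
- trug: the brown wooden flower trug, filled with flowers, 0.6 to 0.9 kg: box 220 mm long (x) by 140 mm wide (y) by 85 mm high, with the handle bar along x above it; 215 mm high overall. Origin at the centre of its underside, z up
- drip_tray: grey shallow tray fixed on the bench under the trug, 280 x 210 mm, rim 14 mm high, floor 4 mm thick (the trug stands on the floor). Origin on the bench under its centre
- bud_vase: bystander: green glass bud vase with one white rose, 62 mm across, 140 mm high (rose up to 190 mm), upright. Origin at the centre of its underside
- ribbon_spool: bystander: spool of red ribbon standing on its flange, 80 mm across, 44 mm high. Origin at the centre of its underside
- cactus_pot: bystander: small terracotta pot with a green succulent, 72 mm across, 58 mm high (plant up to 85 mm). Origin at the centre of its underside
- secateurs: bystander: pruning secateurs with red grips lying flat, 190 mm long (x, blades to +x), 70 mm wide, 18 mm high. Origin near the middle, on the bench
Things that resemble listed ones, but are neither listed nor needed, are in the scene too. Of the things that look like the mist_can, take the one that is farthest to the robot's left at the start.

How it is judged:
On the way, in this order (a step that is already met when the one before it is completed fails the run):
1. the nozzle cap is pressed fully down while the trug stands in its place on the tray (value of joint nozzle_cap above 0.0035 m and distance of trug_handle from where it was at the start of the episode below 0.03 m), for 0.04 s.
2. the nozzle cap is let go and back up, the trug still in its place (value of joint nozzle_cap below 0.001 m and distance of trug_handle from where it was at the start of the episode below 0.03 m), for 0.1 s.
3. the trug is lifted clear of the tray in the gripper (height (world z) of trug above 0.04 m and contact force between the fingers and trug above 2 N), for 0.2 s.
At the end, for the whole second after the job is handed in: held in the gripper alone: underside 60 to 160 mm above the tray's floor, centre within 80 mm of the tray's, level within 0.1 rad, under 0.03 m/s and 0.15 rad/s, touching nothing else; nozzle cap up; bystanders within 20 mm of their starts, untipped (height (world z) of trug between 0.064 and 0.164 m and horizontal distance between trug and drip_tray below 0.08 m and angle between trug's own z axis and vertical below 0.1 rad and linear speed of trug below 0.03 m/s and angular speed of trug below 0.15 rad/s and contact force between the fingers and trug above 2 N and contact force between trug and drip_tray below 0.3 N and contact force between trug and mist_can below 0.3 N and contact force between trug and table below 0.3 N and contact force between trug and bud_vase below 0.3 N and contact force between trug and ribbon_spool below 0.3 N and contact force between trug and cactus_pot below 0.3 N and contact force between trug and secateurs below 0.3 N and value of joint nozzle_cap below 0.001 m and distance of each of bud_vase, ribbon_spool, cactus_pot, secateurs from where it was at the start of the episode below 0.02 m and angle between each of bud_vase, ribbon_spool, cactus_pot, secateurs's own z axis and vertical below 0.2 rad); the arm keeps its last pose, push and grip.
It fails at once if the trug is tipped by more than 0.3 rad (angle between trug's own z axis and vertical above 0.3 rad).
It fails at once if a bystander is shifted by more than 20 mm or tipped (not (distance of each of bud_vase, ribbon_spool, cactus_pot, secateurs from where it was at the start of the episode below 0.02 m and angle between each of bud_vase, ribbon_spool, cactus_pot, secateurs's own z axis and vertical below 0.2 rad)).
It also fails if it takes over 48 s, if anything falls off the work surface, if the arm or the gripper's body presses on something with over 40 N, if the wrist force passes 120 N, or if a joint passes its speed limit or range.

## Robot

A 6-joint arm with a two-finger parallel gripper is mounted at the origin on the work surface. World frame = base frame: x ahead of the robot, y to its left, z up, the work surface at z = 0. Lengths are in m, angles in rad, forces in N, time in s.
With the tool pointing down it reaches from about 0.425 to 0.95 m from the base axis. Payload 3.5 kg.
Tool frame: the origin (TCP) lies midway between the tips of the shut fingers; the grasp point (between the pads) lies 19 mm behind it; z points along the fingers, y is the line along which they close (so a half turn about z gives the same grasp; the last joint's range is limited). The gripper opens to 85 mm and grips with 20 to 120 N. Pads are 22 mm wide; open, the fingers measure 114 mm over their backs; the gripper's body (76 mm by 85 mm) begins 54 mm behind the grasp point. The pads swing forward as they close: fully open they stand 13 mm farther back than shut.
Start: joints at [-1.295, 0.286, 1.577, -0, 1.279, -0.15], TCP at [0.279, -0.615, 0.231] pointing down, gripper open.
Joint ranges: [-2.77, 2.77], [-0.9, 2.22], [0.21, 2.48], [-1.53, 4.67], [0.24, 2.81], [-2.84, 2.84]. Speed limits (rad/s): [2.79, 2.79, 3.14, 3.14, 3.14, 3.14].

## Interface

Orientations are given as a rotation vector (axis times angle).
In Python, from rig import env, vision, order gives the robot as it stands. The module is installed in compiled form; this text tells all that it offers.
- The arm moves only by the shell command python3 -m jog 'ROWS' [FORCE]. ROWS is JSON, a list of rows, each an object of numbers: "x", "y", "z": the shift along the world's x, y, z in cm; "rx", "ry", "rz": the turn, a rotation vector about the world's x, y, z in rad; "jaw": the finger opening in cm, from 0 to 8.54. In form: [{"x": .., "y": .., "z": .., "rx": .., "ry": .., "rz": .., "jaw": ..}, ...]. A call has 1 to 8 rows; each row shifts and turns the commanded pose from where the row before left it; what a row does not reach is not made up. A row lasts 1/12 s, in which the tool goes at most 41.7 mm and 7.16 degrees, less where a joint would pass 70% of its speed; a pose out of reach is approached as far as the arm can. A call is refused whole if a number of a shift passes 4.17 or a number of a turn 0.125, either way. A call with a gripper value outside its range is refused whole. The fingers move at their own pace and stop on an object; FORCE is the grip in N (left out, the last holds). Time passes only in rows, so rows that do not move let the fingers close. It gives the time, the measured TCP pose, the force, the opening and the grip force at its end, in the units of the state.
- env.get_state(): the state, without advancing time (a new reading comes with each control period).
- vision.camera(name): name is "scene" or "top"; returns a dict with "image" (400x640x3 uint8, red, green, blue), "depth" (400x640 float32, m along the optical axis (not along the pixel's ray), 0 where there is no reading), "camera_matrix" (3x3 intrinsics, pixels), "R" (3x3) and "t" (3): a world point X has camera coordinates R X + t. Camera axes: x right, y down, z forward; pixel columns grow to the right and rows downward; lengths in m; the calibration is good to about 2 mm. A picture is of the moment at which its call begins.
- order.sign_off(): hands the job in; it is judged then, once.
The state is a dict: "time_s": time; "joint_pos": joint angles; "joint_velocities": joint speeds; "effort": joint torques, N m; "position": TCP position; "orientation": TCP orientation; "contact_force": force on the tool from outside, world axes, zero at the start; "torque": the same for the moment, N m; "width": finger opening in m; "grip_force": force on a finger pad.
Only numpy, scipy, OpenCV 4.12 (cv2) and the standard library are available. Lean on these libraries where they do the work, as an engineer would, in place of code of your own. Each camera call takes 0.05 s, during which the arm holds its last target. There are 200 camera calls.

## Working session

There is one attempt and no reset: what is moved stays moved. The work goes in short steps, Python scripts to look and compute and a shell command to move; the robot and the scene stay as the last step left them, time stands still between calls to the robot, and variables do not carry over. Pictures are saved under pics/ and viewed, at most 10 in all, crops included, and the job is handed in when it is done.

```bash
mkdir -p pics
cat > h.py <<'E'
import numpy as np, cv2
from rig import env, vision, order
def grab(n):
    c=vision.camera(n); return c
def cloud(c):
    K,R,t=np.array(c["camera_matrix"]),np.array(c["R"]),np.array(c["t"])
    d=c["depth"]; v,u=np.mgrid[:400,:640]
    P=np.stack([(u-K[0,2])/K[0,0]*d,(v-K[1,2])/K[1,1]*d,d],-1)
    P=(P-t)@R; P[d==0]=np.nan
    return P
E
python3 - <<'E'
from h import *
for n in("scene","top"):
    c=grab(n); np.savez(f"{n}.npz",**c); cv2.imwrite(f"pics/{n}0.png",c["image"][...,::-1])
    print(n,c["camera_matrix"],-np.array(c["R"]).T@c["t"],(c["depth"]>0).mean())
s=env.get_state();print(s)
E
```

```text
scene [[512.23545601   0.         313.01115876]
 [  0.         512.23545601 194.29284687]
 [  0.           0.           1.        ]] [ 1.6102416  -0.37397113  1.13944473] 0.99612109375
top [[397.33484755   0.         319.91401713]
 [  0.         397.33484755 201.45430076]
 [  0.           0.           1.        ]] [0.54318391 0.0154022  1.31484462] 0.995734375
{'time_s': 0.1, 'joint_pos': array([-1.29502959e+00,  2.87150030e-01,  1.57807521e+00,  2.24952331e-05,
        1.27861266e+00, -1.49985282e-01]), 'joint_velocities': array([-0.00058056, -0.00194758, -0.00207309, -0.00157739, -0.00086861,
        0.00073895]), 'effort': array([-4.80919198e-05, -4.07299018e+01, -2.93700761e+01, -1.79423723e-04,
        3.40937098e-03,  1.17845797e-06]), 'position': array([ 0.27865042, -0.61412435,  0.23001271]), 'orientation': array([-3.06848915e+00, -6.63246446e-01,  1.87764329e-04]), 'contact_force': array([-0.20798126,  0.34388061,  0.83399788]), 'torque': array([0.04297263, 0.01142967, 0.02172002]), 'grip_force': 0.0, 'width': 0.08541178316444971}
```

View pics/scene0.png

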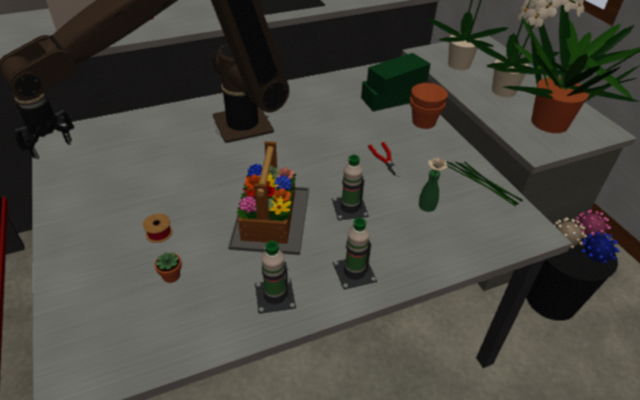

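View pics/top0.png

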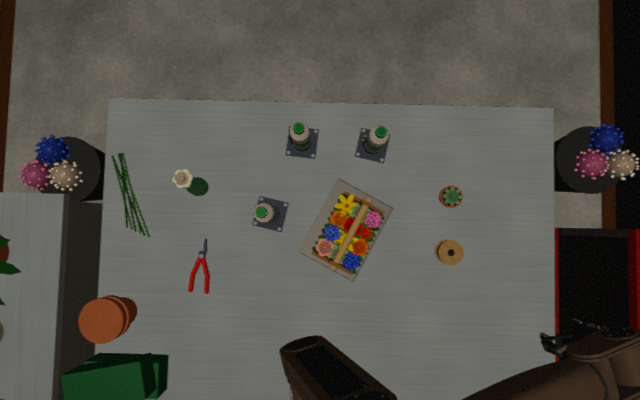

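The scene view shows the trug at (265,200) and three spray cans at (352,185), (357,250) and (273,275). The top view shows the caps at (264,212), (300,130) and (379,133), with the trug handle running from (368,200) to (338,262). Any of the three cans could be taken for mist_can. Robot-left is image-left in the top view, so (264,212) is the candidate; I'll check it by position.

Run:
```python
from h import *
for n in("scene","top"):
    c=dict(np.load(n+".npz")); P=cloud(c); im=c["image"]; hsv=cv2.cvtColor(im,cv2.COLOR_RGB2HSV)
    z=P[...,2]
    m=((hsv[...,0]>50)&(hsv[...,0]<85)&(hsv[...,1]>120)&(z>.18)&(z<.225)).astype(np.uint8)
    k,l,s,ce=cv2.connectedComponentsWithStats(m)
    for i in range(1,k):
        if s[i,4]>15:
            q=P[(l==i)&(z>.196)]; print(n,"cap",ce[i].round(),s[i,4],np.nanmedian(q,0).round(3),np.nanmin(q,0).round(3),np.nanmax(q,0).round(3))
    box=(P[...,0]>.3)&(P[...,0]<.75)&(P[...,1]>-.25)&(P[...,1]<.09)
    m=((hsv[...,0]>8)&(hsv[...,0]<25)&box&(z>.185)&(z<.23)).astype(np.uint8)
    k,l,s,ce=cv2.connectedComponentsWithStats(m)
    for i in range(1,k):
        if s[i,4]>20:
            q=P[l==i]; mu=q.mean(0); w,v=np.linalg.eigh(np.cov(q[:,:2].T)); a=v[:,1]; pr=(q-mu)[:,:2]@a; pw=(q-mu)[:,:2]@v[:,0]
            mid=mu[:2]+a*(pr.max()+pr.min())/2
            print(n,"bar",ce[i].round(),s[i,4],"mid",mid.round(3),"yaw",np.degrees(np.arctan2(a[1],a[0])).round(1),"len",np.ptp(pr).round(3),"wid",np.ptp(pw).round(3),"z",np.percentile(q[:,2],[5,50,95]).round(3))
    if n=="top": cv2.imwrite("pics/crop.png",cv2.resize(im[110:290,230:410,::-1],(540,540),interpolation=2))
```

```text
scene cap [467.  19.] 18 [-0.118  1.058  0.213] [-0.13   1.052  0.197] [-0.116  1.07   0.222]
scene cap [527.  63.] 400 [0.312 1.04  0.216] [0.134 0.891 0.196] [0.401 1.114 0.225]
scene cap [555.  68.] 118 [0.366 1.095 0.219] [0.303 1.059 0.196] [0.424 1.14  0.225]
scene cap [565.  66.] 17 [0.382 1.136 0.22 ] [0.368 1.13  0.216] [0.395 1.143 0.224]
scene cap [557.  81.] 22 [0.442 1.05  0.21 ] [0.431 1.032 0.196] [0.447 1.06  0.224]
scene cap [568.  83.] 57 [0.465 1.079 0.213] [0.444 1.066 0.196] [0.483 1.096 0.225]
  return np.nanmean(a, axis, out=out, keepdims=keepdims)
Traceback (most recent call last):
ValueError: zero-size array to reduction operation fmin which has no identity
```

Run:
```python
from h import *
for n,pts in(("scene",[(354,160),(358,225),(272,248),(265,180),(300,300),(150,300)]),("top",[(262,212),(300,128),(380,131),(353,230),(200,150),(450,150)])):
    c=dict(np.load(n+".npz")); P=cloud(c); im=c["image"]; hsv=cv2.cvtColor(im,cv2.COLOR_RGB2HSV)
    for u,v in pts: print(n,u,v,np.nanmedian(P[v-1:v+2,u-1:u+2].reshape(-1,3),0).round(3),hsv[v,u])
    if n=="top": cv2.imwrite("pics/crop.png",cv2.resize(im[110:290,230:410,::-1],(540,540),interpolation=2))
```

```text
scene 354 160 [0.583 0.185 0.204] [ 65 194  63]
scene 358 225 [0.822 0.08  0.205] [ 65 203  68]
scene 272 248 [ 0.815 -0.146  0.204] [ 66 205  66]
scene 265 180 [ 0.573 -0.086  0.205] [ 16 164 120]
scene 300 300 [ 0.844 -0.086 -0.001] [ 30  14 106]
scene 150 300 [ 0.696 -0.459 -0.001] [ 30  14 106]
top 262 212 [0.57  0.186 0.204] [ 64 139  88]
top 300 128 [0.81  0.085 0.204] [ 65 168  76]
top 380 131 [ 0.806 -0.141  0.204] [ 67 171  73]
top 353 230 [ 0.526 -0.07   0.208] [ 19 140 138]
top 200 150 [ 0.777  0.432 -0.002] [ 36  11 111]
top 450 150 [ 0.796 -0.405  0.   ] [ 36  11 113]
```

View pics/crop.png

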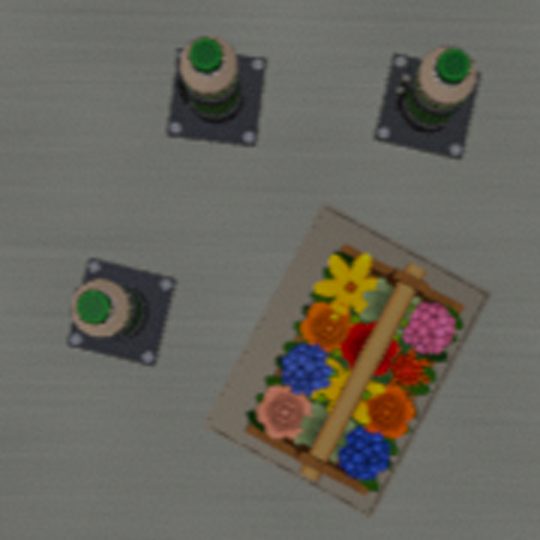

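The crop shows the leftmost can's cap at (93,308), which is top pixel (261,212), about x 0.57, y 0.186 and z 0.204 m. That fits the 205 mm given, and it is the farthest left of the three (y 0.186, 0.08 and -0.14). The handle runs from (415,270) to (312,475) in the crop.

```bash
cat > meas.py <<'E'
from h import *
def meas(n,c):
    P=cloud(c); im=c["image"]; hsv=cv2.cvtColor(im,cv2.COLOR_RGB2HSV); z=P[...,2]
    m=(hsv[...,0]>50)&(hsv[...,0]<85)&(hsv[...,1]>100)&(z>.198)&(z<.212)&(abs(P[...,0]-.575)<.04)&(abs(P[...,1]-.186)<.04)
    q=P[m]; print(n,"cap",m.sum(),((q.min(0)+q.max(0))/2).round(4),np.ptp(q,axis=0).round(3),q[:,2].mean().round(4))
    m=(abs(P[...,0]-.54)<.15)&(abs(P[...,1]+.075)<.13)&(z>.185)&(z<.235)&(hsv[...,0]>8)&(hsv[...,0]<28)
    k,l,s,_=cv2.connectedComponentsWithStats(m.astype(np.uint8)); i=1+s[1:,4].argmax(); q=P[l==i]
    (cx,cy),(w,h),a=cv2.minAreaRect((q[:,:2]*1000).astype(np.float32))
    v=cv2.fitLine((q[:,:2]).astype(np.float32),cv2.DIST_HUBER,0,1e-4,1e-4).ravel()
    print(n,"bar",s[i,4],"c",cx.__round__(1),cy.__round__(1),"size",round(w),round(h),"line yaw",np.degrees(np.arctan2(v[1],v[0])).round(1),"pt",v[2:].round(4),"z",np.percentile(q[:,2],[5,50,95]).round(3))
    g=(abs(P[...,0]-.54)<.22)&(abs(P[...,1]+.075)<.2)&(z>.002)&(z<.185)&(z>.05)
    print(n,"bodyrect",cv2.minAreaRect((P[g][:,:2]*1000).astype(np.float32)))
if __name__=="__main__":
    for n in("scene","top"): meas(n,dict(np.load(n+".npz")))
    from scipy.spatial.transform import Rotation as Ro
    s=env.get_state(); print(Ro.from_rotvec(s["orientation"]).as_matrix().round(3))
E
python3 meas.py
```

```text
scene cap 64 [0.5719 0.1875 0.2041] [0.033 0.027 0.012] 0.2041
scene bar 498 c 521.1 -65.9 size 35 220 line yaw -27.2 pt [ 0.5488 -0.079 ] z [0.192 0.208 0.219]
scene bodyrect ((519.8729858398438, -65.45709228515625), (154.31378173828125, 223.29339599609375), 64.0628890991211)
top cap 96 [0.5696 0.1885 0.2039] [0.028 0.028 0.011] 0.2037
top bar 607 c 515.6 -62.4 size 34 219 line yaw -26.4 pt [ 0.5159 -0.0621] z [0.2   0.207 0.218]
top bodyrect ((515.3381958007812, -62.300201416015625), (155.09226989746094, 220.22872924804688), 63.60611343383789)
[[ 0.911  0.413 -0.001]
 [ 0.413 -0.911  0.002]
 [ 0.    -0.002 -1.   ]]
```

```bash
python3 -m jog '[{"x":0.5,"y":1.5,"z":3,"rz":-0.11,"jaw":0},{"x":0.8,"y":2.5,"z":2.5,"rz":-0.11,"jaw":0},{"x":1.3,"y":3.6,"z":1,"rz":-0.11,"jaw":0},{"x":1.4,"y":3.8,"z":0.5,"rz":-0.11,"jaw":0},{"x":1.4,"y":3.8,"rz":-0.11,"jaw":0},{"x":1.4,"y":3.8,"rz":-0.11,"jaw":0},{"x":1.4,"y":3.8,"rz":-0.11,"jaw":0},{"x":1.4,"y":3.8,"rz":-0.118,"jaw":0}]' 30
```

```text
$[0]: bad value
```

```bash
python3 -m jog '[{"x":0.5,"y":1.5,"z":3,"rx":0,"ry":0,"rz":-0.11,"jaw":0},{"x":0.8,"y":2.5,"z":2.5,"rx":0,"ry":0,"rz":-0.11,"jaw":0},{"x":1.3,"y":3.6,"z":1,"rx":0,"ry":0,"rz":-0.11,"jaw":0},{"x":1.4,"y":3.8,"z":0.5,"rx":0,"ry":0,"rz":-0.11,"jaw":0},{"x":1.4,"y":3.8,"z":0,"rx":0,"ry":0,"rz":-0.11,"jaw":0},{"x":1.4,"y":3.8,"z":0,"rx":0,"ry":0,"rz":-0.11,"jaw":0},{"x":1.4,"y":3.8,"z":0,"rx":0,"ry":0,"rz":-0.11,"jaw":0},{"x":1.4,"y":3.8,"z":0,"rx":0,"ry":0,"rz":-0.118,"jaw":0}]' 30
```

```text
time_s: 0.77
position: [0.3749, -0.3466, 0.3008]
orientation: [-3.055, 0.729, 0.001]
contact_force: [1.1, 0.0, -0.2]
width: -0.0004
grip_force: 0.0
```

```bash
python3 -m jog '[{"x":1.4,"y":3.8,"z":0,"rx":0,"ry":0,"rz":0,"jaw":0},{"x":1.4,"y":3.8,"z":0,"rx":0,"ry":0,"rz":0,"jaw":0},{"x":1.4,"y":3.8,"z":0,"rx":0,"ry":0,"rz":0,"jaw":0},{"x":1.4,"y":3.8,"z":0,"rx":0,"ry":0,"rz":0,"jaw":0},{"x":1.4,"y":3.8,"z":0,"rx":0,"ry":0,"rz":0,"jaw":0},{"x":1.4,"y":3.8,"z":0,"rx":0,"ry":0,"rz":0,"jaw":0},{"x":1.4,"y":3.8,"z":0,"rx":0,"ry":0,"rz":0,"jaw":0},{"x":1.4,"y":3.8,"z":0,"rx":0,"ry":0,"rz":0,"jaw":0}]'
python3 -m jog '[{"x":1.4,"y":3.8,"z":0,"rx":0,"ry":0,"rz":0,"jaw":0},{"x":1.4,"y":3.8,"z":0,"rx":0,"ry":0,"rz":0,"jaw":0},{"x":1.4,"y":3.8,"z":0,"rx":0,"ry":0,"rz":0,"jaw":0},{"x":1.4,"y":3.8,"z":0,"rx":0,"ry":0,"rz":0,"jaw":0},{"x":1.4,"y":3.8,"z":-2,"rx":0,"ry":0,"rz":0,"jaw":0},{"x":1.4,"y":3.8,"z":-2,"rx":0,"ry":0,"rz":0,"jaw":0},{"x":0,"y":0,"z":-2,"rx":0,"ry":0,"rz":0,"jaw":0},{"x":0,"y":0,"z":0,"rx":0,"ry":0,"rz":0,"jaw":0}]'
python3 - <<'E'
from h import *
c=grab("scene"); im=c["image"]; cv2.imwrite("pics/s1.png",cv2.resize(im[90:290,220:420,::-1],(600,600)))
s=env.get_state(); print(s["position"],s["contact_force"])
K,R,t=map(np.array,(c["camera_matrix"],c["R"],c["t"]))
p=K@(R@s["position"]+t); print((p[:2]/p[2]-[220,90])*3)
p=K@(R@np.array([.571,.188,.205])+t); print((p[:2]/p[2]-[220,90])*3)
E
```

```text
time_s: 1.43
position: [0.4868, -0.0426, 0.301]
orientation: [3.058, -0.72, -0.0]
contact_force: [-0.2, 0.3, -0.4]
width: -0.0002
grip_force: 0.0
time_s: 2.1
position: [0.5659, 0.1789, 0.2383]
orientation: [3.055, -0.714, -0.015]
contact_force: [-1.6, -1.1, -1.1]
width: 0.0003
grip_force: 0.0
[0.56670629 0.17789845 0.24071735] [0.11340416 0.44958327 0.21658973]
[392.52679281 173.46250369]
[401.51777026 202.88972102]
```

View pics/s1.png

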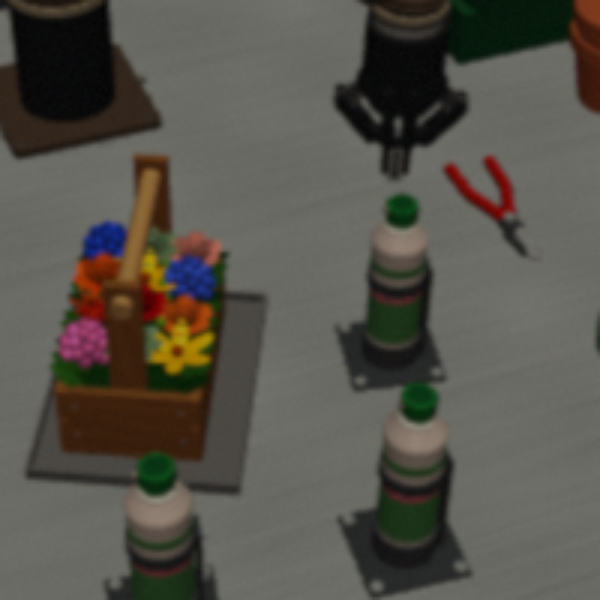

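The fingertips are at (395,175), close to their predicted pixel, and the cap is right below at (402,205). I'll correct by +0.4 and +1.0 cm and go down.

```bash
python3 -m jog '[{"x":0.4,"y":1.0,"z":0,"rx":0,"ry":0,"rz":0,"jaw":0},{"x":0,"y":0,"z":-1.5,"rx":0,"ry":0,"rz":0,"jaw":0},{"x":0,"y":0,"z":-1.6,"rx":0,"ry":0,"rz":0,"jaw":0},{"x":0,"y":0,"z":-0.2,"rx":0,"ry":0,"rz":0,"jaw":0},{"x":0,"y":0,"z":-0.2,"rx":0,"ry":0,"rz":0,"jaw":0},{"x":0,"y":0,"z":0,"rx":0,"ry":0,"rz":0,"jaw":0},{"x":0,"y":0,"z":0,"rx":0,"ry":0,"rz":0,"jaw":0}]'
```

```text
time_s: 2.73
position: [0.5735, 0.1872, 0.2112]
orientation: [-3.057, 0.72, -0.004]
contact_force: [-0.6, 0.5, 0.1]
width: 0.0
grip_force: 0.0
```

```bash
python3 -m jog '[{"x":0,"y":0,"z":-0.2,"rx":0,"ry":0,"rz":0,"jaw":0},{"x":0,"y":0,"z":-0.2,"rx":0,"ry":0,"rz":0,"jaw":0},{"x":0,"y":0,"z":0,"rx":0,"ry":0,"rz":0,"jaw":0},{"x":0,"y":0,"z":0,"rx":0,"ry":0,"rz":0,"jaw":0}]'
```

```text
time_s: 3.07
position: [0.5726, 0.1874, 0.2054]
orientation: [3.058, -0.72, -0.0]
contact_force: [-0.6, 0.2, -1.1]
width: -0.0002
grip_force: 0.0
```

```bash
python3 -m jog '[{"x":0,"y":0,"z":-0.2,"rx":0,"ry":0,"rz":0,"jaw":0},{"x":0,"y":0,"z":-0.2,"rx":0,"ry":0,"rz":0,"jaw":0},{"x":0,"y":0,"z":0,"rx":0,"ry":0,"rz":0,"jaw":0},{"x":0,"y":0,"z":0,"rx":0,"ry":0,"rz":0,"jaw":0}]'
```

```text
time_s: 3.4
position: [0.5729, 0.1875, 0.2021]
orientation: [-3.058, 0.719, -0.001]
contact_force: [-1.4, -0.9, 4.0]
width: -0.0002
grip_force: 1.7
```

```bash
python3 -m jog '[{"x":0,"y":0,"z":-0.1,"rx":0,"ry":0,"rz":0,"jaw":0},{"x":0,"y":0,"z":0,"rx":0,"ry":0,"rz":0,"jaw":0},{"x":0,"y":0,"z":0,"rx":0,"ry":0,"rz":0,"jaw":0}]'
```

```text
time_s: 3.65
position: [0.5729, 0.1875, 0.2009]
orientation: [-3.058, 0.72, -0.001]
contact_force: [-1.8, 0.1, 4.7]
width: 0.0002
grip_force: 2.1
```

```bash
python3 -m jog '[{"x":0,"y":0,"z":-0.15,"rx":0,"ry":0,"rz":0,"jaw":0},{"x":0,"y":0,"z":0,"rx":0,"ry":0,"rz":0,"jaw":0},{"x":0,"y":0,"z":0,"rx":0,"ry":0,"rz":0,"jaw":0}]'
```

```text
time_s: 3.9
position: [0.5729, 0.1875, 0.2]
orientation: [-3.058, 0.719, -0.001]
contact_force: [-1.9, -0.4, 7.0]
width: 0.0
grip_force: 3.6
```

```bash
python3 -m jog '[{"x":0,"y":0,"z":-0.1,"rx":0,"ry":0,"rz":0,"jaw":0},{"x":0,"y":0,"z":0,"rx":0,"ry":0,"rz":0,"jaw":0},{"x":0,"y":0,"z":1,"rx":0,"ry":0,"rz":0,"jaw":0},{"x":0,"y":0,"z":2,"rx":0,"ry":0,"rz":0,"jaw":0},{"x":0,"y":0,"z":3,"rx":0,"ry":0,"rz":0,"jaw":0},{"x":0,"y":0,"z":3,"rx":0,"ry":0,"rz":0,"jaw":0},{"x":0,"y":0,"z":0,"rx":0,"ry":0,"rz":0,"jaw":0}]'
python3 -m jog '[{"x":-0.7,"y":-3.2,"z":0,"rx":0,"ry":0,"rz":0,"jaw":8.5},{"x":-0.8,"y":-3.6,"z":0,"rx":0,"ry":0,"rz":0,"jaw":8.5},{"x":-0.8,"y":-3.7,"z":0,"rx":0,"ry":0,"rz":0,"jaw":8.5},{"x":-0.8,"y":-3.7,"z":0,"rx":0,"ry":0,"rz":0,"jaw":8.5},{"x":-0.8,"y":-3.7,"z":0,"rx":0,"ry":0,"rz":0,"jaw":8.5},{"x":-0.8,"y":-3.7,"z":0,"rx":0,"ry":0,"rz":0,"jaw":8.5},{"x":-0.8,"y":-3.6,"z":0,"rx":0,"ry":0,"rz":0,"jaw":8.5},{"x":0,"y":0,"z":0,"rx":0,"ry":0,"rz":0,"jaw":8.5}]'
python3 - <<'E'
from h import *
c=grab("scene"); im=c["image"]; cv2.imwrite("pics/s2.png",cv2.resize(im[90:270,190:390,::-1],(800,720))[:600])
s=env.get_state(); print(s["position"],s["orientation"],s["width"])
K,R,t=map(np.array,(c["camera_matrix"],c["R"],c["t"]))
for q in (s["position"],[.518,-.064,.209]):
    p=K@(R@np.array(q)+t); print((p[:2]/p[2]-[190,90])*4)
E
```

```text
time_s: 4.48
position: [0.5754, 0.1879, 0.2949]
orientation: [-3.054, 0.718, -0.017]
contact_force: [1.9, 0.1, 1.1]
width: -0.0001
grip_force: 0.0
time_s: 5.15
position: [0.5163, -0.0697, 0.2867]
orientation: [3.053, -0.729, -0.002]
contact_force: [1.3, 0.4, -0.1]
width: 0.0851
grip_force: 0.0
[ 0.51684367 -0.06724495  0.28680859] [ 3.05599267e+00 -7.27880699e-01 -1.91205335e-03] 0.08479783181439873
[293.18485003 215.15895487]
[303.91067006 302.70958414]
```

View pics/s2.png

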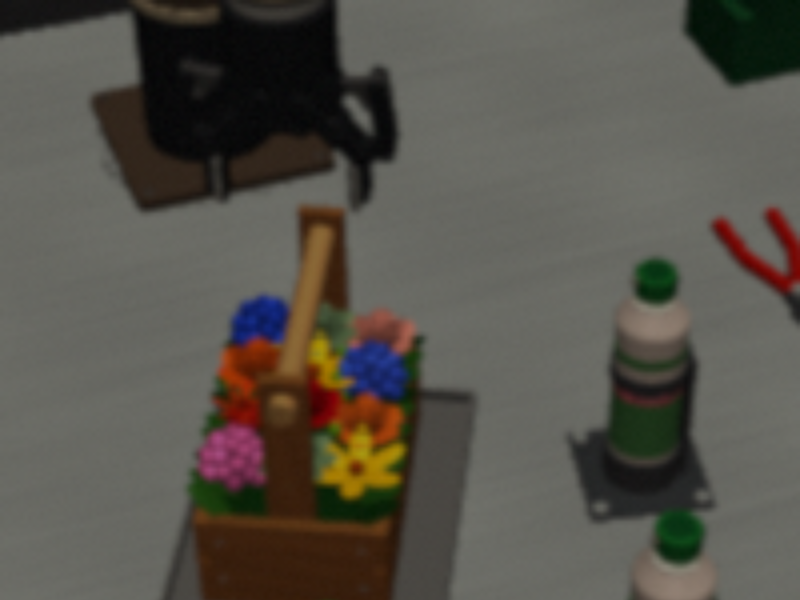

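The fingers straddle the bar line at (220,190) and (358,200), with the bar middle at (304,303). The cap is back up at (656,275). I'll nudge +0.3 in y, go down and grip.

```bash
python3 -m jog '[{"x":0.1,"y":0.3,"z":-2,"rx":0,"ry":0,"rz":0,"jaw":8.5},{"x":0,"y":0,"z":-2.5,"rx":0,"ry":0,"rz":0,"jaw":8.5},{"x":0,"y":0,"z":-2.5,"rx":0,"ry":0,"rz":0,"jaw":8.5},{"x":0,"y":0,"z":-2,"rx":0,"ry":0,"rz":0,"jaw":8.5},{"x":0,"y":0,"z":-1.2,"rx":0,"ry":0,"rz":0,"jaw":8.5},{"x":0,"y":0,"z":-0.5,"rx":0,"ry":0,"rz":0,"jaw":8.5},{"x":0,"y":0,"z":0,"rx":0,"ry":0,"rz":0,"jaw":8.5},{"x":0,"y":0,"z":0,"rx":0,"ry":0,"rz":0,"jaw":8.5}]'
```

```text
time_s: 5.87
position: [0.5193, -0.0613, 0.1817]
orientation: [-3.058, 0.719, -0.002]
contact_force: [-0.4, 0.2, 0.2]
width: 0.0853
grip_force: 0.0
```

```bash
python3 -m jog '[{"x":0,"y":0,"z":0,"rx":0,"ry":0,"rz":0,"jaw":4},{"x":0,"y":0,"z":0,"rx":0,"ry":0,"rz":0,"jaw":3},{"x":0,"y":0,"z":0,"rx":0,"ry":0,"rz":0,"jaw":2},{"x":0,"y":0,"z":0,"rx":0,"ry":0,"rz":0,"jaw":1},{"x":0,"y":0,"z":0,"rx":0,"ry":0,"rz":0,"jaw":0},{"x":0,"y":0,"z":0,"rx":0,"ry":0,"rz":0,"jaw":0},{"x":0,"y":0,"z":0,"rx":0,"ry":0,"rz":0,"jaw":0},{"x":0,"y":0,"z":0,"rx":0,"ry":0,"rz":0,"jaw":0}]' 70
```

```text
time_s: 6.53
position: [0.5187, -0.0625, 0.1818]
orientation: [3.056, -0.719, 0.001]
contact_force: [-4.2, -3.5, 5.7]
width: 0.0181
grip_force: 68.4
```

```bash
python3 -m jog '[{"x":0,"y":0,"z":0.2,"rx":0,"ry":0,"rz":0,"jaw":0},{"x":0,"y":0,"z":0.5,"rx":0,"ry":0,"rz":0,"jaw":0},{"x":0,"y":0,"z":0.8,"rx":0,"ry":0,"rz":0,"jaw":0},{"x":0,"y":0,"z":1,"rx":0,"ry":0,"rz":0,"jaw":0},{"x":0,"y":0,"z":1,"rx":0,"ry":0,"rz":0,"jaw":0},{"x":0,"y":0,"z":1,"rx":0,"ry":0,"rz":0,"jaw":0},{"x":0,"y":0,"z":0.5,"rx":0,"ry":0,"rz":0,"jaw":0},{"x":0,"y":0,"z":0,"rx":0,"ry":0,"rz":0,"jaw":0}]'
python3 -m jog '[{"x":0,"y":0,"z":0.5,"rx":0,"ry":0,"rz":0,"jaw":0},{"x":0,"y":0,"z":1,"rx":0,"ry":0,"rz":0,"jaw":0},{"x":0,"y":0,"z":1,"rx":0,"ry":0,"rz":0,"jaw":0},{"x":0,"y":0,"z":1,"rx":0,"ry":0,"rz":0,"jaw":0},{"x":0,"y":0,"z":1,"rx":0,"ry":0,"rz":0,"jaw":0},{"x":0,"y":0,"z":0.5,"rx":0,"ry":0,"rz":0,"jaw":0},{"x":0,"y":0,"z":0.2,"rx":0,"ry":0,"rz":0,"jaw":0},{"x":0,"y":0,"z":0,"rx":0,"ry":0,"rz":0,"jaw":0}]'
python3 -m jog '[{"x":0,"y":0,"z":0,"rx":0,"ry":0,"rz":0,"jaw":0},{"x":0,"y":0,"z":0,"rx":0,"ry":0,"rz":0,"jaw":0},{"x":0,"y":0,"z":0,"rx":0,"ry":0,"rz":0,"jaw":0},{"x":0,"y":0,"z":0,"rx":0,"ry":0,"rz":0,"jaw":0},{"x":0,"y":0,"z":0,"rx":0,"ry":0,"rz":0,"jaw":0},{"x":0,"y":0,"z":0,"rx":0,"ry":0,"rz":0,"jaw":0},{"x":0,"y":0,"z":0,"rx":0,"ry":0,"rz":0,"jaw":0},{"x":0,"y":0,"z":0,"rx":0,"ry":0,"rz":0,"jaw":0}]'
python3 - <<'E'
from h import *
c=grab("scene"); cv2.imwrite("pics/s3.png",c["image"][...,::-1])
s=env.get_state(); print(s["position"],s["width"],s["grip_force"],s["contact_force"],s["torque"])
E
```

```text
time_s: 7.2
position: [0.5198, -0.0618, 0.2335]
orientation: [3.058, -0.719, 0.007]
contact_force: [-0.3, 0.0, -7.8]
width: 0.018
grip_force: 68.6
time_s: 7.87
position: [0.5191, -0.0617, 0.2839]
orientation: [3.058, -0.72, 0.003]
contact_force: [0.3, -1.4, -7.2]
width: 0.0179
grip_force: 68.7
time_s: 8.53
position: [0.5187, -0.0616, 0.2829]
orientation: [3.058, -0.72, -0.0]
contact_force: [-0.7, 0.8, -8.5]
width: 0.0178
grip_force: 68.7
[ 0.51867878 -0.06160385  0.28292941] 0.0180950870554742 68.6701762676239 [-0.23772266  0.10482403 -7.1722307 ] [ 0.03940154  0.03355944 -0.00597436]
```

View pics/s3.png

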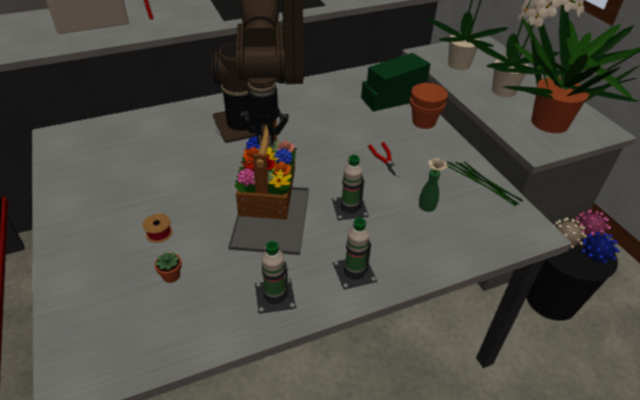

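The trug hangs above its tray at (265,180), looks level, and everything else is in its place. One numeric check of the tilt, and then I hand in if it passes.

Run:
```python
from h import *
c=grab("scene"); P=cloud(c)
def edge(u0,u1,lo):  # lowest trug points: bottom edge of the near end face
    r=[]
    for u in range(u0,u1):
        q=P[190:235,u]; ok=(q[:,2]>.05); r.append(q[ok][-1])
    return np.array(r)
e=edge(243,286,0); n=len(e)//2; print(np.median(e[:n],0).round(3),np.median(e[n:],0).round(3))
f=P[200:212,242:285].reshape(-1,3); f=f[np.abs(f-np.median(f,0)).max(1)<.08]
w=np.linalg.svd(f-f.mean(0))[2][2]; print("end face normal",w.round(3))
s=env.get_state()
b=np.degrees(np.arctan((np.median(e[n:],0)-np.median(e[:n],0))[2]/np.linalg.norm((np.median(e[n:],0)-np.median(e[:n],0))[:2]))); print("roll deg",b)
if abs(w[2])<.08 and abs(b)<4.5 and s["width"]>.012: print(order.sign_off())
```

```text
[ 0.6   -0.135  0.109] [ 0.63  -0.081  0.108]
end face normal [0. 0. 1.]
roll deg -0.5627290072353595<stdin>:10: RuntimeWarning: Mean of empty slice.
  ret = um.true_divide(
```

Roll is -0.6° and the underside is at 0.109 m. The face fit hit missing depth values, so I'm repeating it without them.

Run:
```python
from h import *
c=grab("scene"); P=cloud(c)
f=P[199:211,244:284].reshape(-1,3); f=f[np.isfinite(f).all(1)]
w0=np.array([.895,-.446]); d=f[:,:2]@w0; f=f[(abs(d-np.median(d))<.006)]
w=np.linalg.svd(f-f.mean(0),full_matrices=False)[2][2]; s=env.get_state()
print(len(f),w.round(3),np.ptp(f,axis=0).round(3),s["width"])
if abs(w[2])<.08 and s["width"]>.012: print(order.sign_off())
```

```text
476 [ 0.896 -0.443 -0.03 ] [0.055 0.101 0.057] 0.01813785216563333
the job is handed in; nothing more can be done
None
```

I pressed the leftmost can's nozzle cap fully down and let it spring back. The trug is now held level over its tray, with its underside about 0.109 m above the bench (about 10.5 cm above the tray floor). The job is handed in, but the hand-in did not report a result.

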